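# Blow the dust off the tall tuning fork

### The arm

A 6-joint arm with a two-finger parallel gripper is mounted at the origin on the work surface. World frame = base frame: x ahead of the robot, y to its left, z up, the work surface at z = 0. Lengths are in m, angles in rad, forces in N, time in s.
With the tool pointing down it reaches from about 0.35 to 0.775 m from the base axis. Payload 7.3 kg.
Tool frame: the origin (TCP) lies at the very end of the fingers, on their centre line; the grasp point (between the pads) lies 19 mm behind it; z points along the fingers, y is the line along which they close (so a half turn about z gives the same grasp; the last joint's range is limited). The gripper opens to 92 mm and grips with 3 to 60 N. Pads are 19 mm wide; open, the fingers measure 130 mm over their backs; the gripper's body (75 mm by 190 mm) begins 47 mm behind the grasp point.
Start: joints at [-0.146, 0.342, 1.524, -0, 1.275, -0.146], TCP at [0.525, 0, 0.227] pointing down, gripper open.
Joint ranges: [-2.53, 2.53], [-0.77, 2.02], [0.04, 2.7], [-1, 4.14], [0.28, 2.66], [-3.11, 3.11]. Speed limits (rad/s): [2.57, 2.57, 3.14, 3.14, 3.14, 3.14].

### API

Orientations are given as [roll, pitch, yaw] about the fixed x, y, z axes, in that order (R = Rz(yaw) Ry(pitch) Rx(roll)).
In Python, from cell import * gives the robot as it stands.
- The arm moves only by the tool step_arm, never from a script. Its argument "commands" is a list of rows, each a list of 7 numbers: the opening, from 0 (shut) to 1 (fully open), then the shift along the world's x, y, z in cm, then the turn, a rotation vector about the world's x, y, z in rad. A call has 1 to 5 rows; each row is the pose to reach, as a shift and turn from the pose commanded when the call began; what a row does not reach only later rows make up. A row lasts 1/12 s, in which the tool goes at most 41.7 mm and 7.16 degrees, less where a joint would pass 70% of its speed; a pose out of reach is approached as far as the arm can. A call with a gripper value outside its range is refused whole. The fingers move at their own pace and stop on an object; "grip_force" is the grip in N (left out, the last holds). Time passes only in rows, so rows that repeat a pose let the fingers close. It gives the time, the measured TCP pose, the force, the opening and the grip force at its end, in the units of the state.
- observe(): the state, without advancing time (a new reading comes with each control period).
- read_camera(name): name is "scene" or "side" or "wrist"; returns the picture (384x512x3 uint8, red, green, blue); there is no depth.
- camera_model(name): a dict with "vfov" (degrees; the focal length in pixels is half the picture's height over the tangent of half this angle, whatever the lens; pixels are square), "cx", "cy" (the principal point, pixels), "world_to_cam" (4x4, takes a point from world to camera coordinates). Camera axes: x right, y up, looking along -z (the intrinsics and any distortion apply to the point x, -y, -z); pixel columns grow to the right and rows downward; lengths in m; the calibration is good to about 2 mm. A picture is of the moment at which its call begins: read the wrist's pose just before it. camera_model takes no time and is no camera call; for the wrist camera it gives the pose at the moment of the call.
- hand_in(): hands the job in; it is judged then, once.
The state is a dict: "time": time; "qpos": joint angles; "qvel": joint speeds; "joint_efforts": joint torques, N m; "tool_pos": TCP position; "tool_rot": TCP orientation; "contact_force": force on the tool from outside, world axes, zero at the start; "torque": the same for the moment, N m; "opening": finger opening in m; "grip_force": force on a finger pad.
Only numpy, scipy, OpenCV 4.12 (cv2) and the standard library are available. Lean on these libraries where they do the work, as an engineer would, in place of code of your own. Each camera call takes 0.05 s, during which the arm holds its last target. There are 200 camera calls.

### The job

Slide the longer pine resonance box, the one carrying the tall fork, gently along its guide until its fork stands centred in front of the canister's nozzle: push the thin-walled box itself with less than 8 N, without gripping it and without touching either fork. Then press the nozzle cap fully down, hold it there for about a second to blow the dust off, and let it spring up again. Never spray before the tall fork is in place, and leave the shorter fork box, the mallet, the brass resonator and the cork stopper where they are.

Things in the scene. Friction and masses are not known exactly. Their poses are not given: they have to be found in the camera images.
- guide: fixed dark wooden board, 110 x 600 x 12 mm (x, y, z), a rail 9 mm wide along each long edge (rail tops 23 mm above the shelf, 80 mm between the rails). Origin: centre of its underside, on the shelf; y is the sliding direction, x points to the canister's side. Both fork boxes stand between the rails on the board, one towards each end; which is at which end varies
- long_box: loose hollow pine box, 74 x 140 x 50 mm (x across the lane, y along it, z up), 5 mm walls, open on its +x side, end faces (74 x 50 mm) closed; about 0.4 kg with its fork, which stands upright on the middle of its lid: prongs spread along y, 32 mm wide overall, top 139 mm above the lid. Origin: centre of the box's underside, below the fork's stem, 12 mm above the shelf
- tall_fork: the steel fork fixed on the long box; origin at the foot of its stem, centre of the box's lid; z up along the stem, top of prongs at z = 139 mm; must not be touched
- short_box: loose bystander: the smaller pine box, 74 x 100 x 40 mm, with a fork 89 mm tall (26 mm wide) standing on its lid; same axes and origin as the long box
- small_fork: the fork fixed on the short box; origin at the foot of its stem, centre of the lid; must not be touched
- canister: fixed upright air-duster canister, 52 mm diameter, shoulder 138 mm above the shelf, clamped beside the guide, its axis 120 mm from the lane's middle line. Origin: on its axis at the shelf's surface; axes parallel to the guide's; the nozzle blows along -x, across the lane. The tall fork is in place when the long box's origin lies at y = 0 in this frame
- cap_top (a point): centre of the flat top of the white round nozzle cap (28 mm diameter, 21 mm tall), 165.5 mm above the shelf when up; press it straight down
- nozzle_tip (a point): tip of the small nozzle tube (8 mm diameter) that sticks 12 mm out of the cap towards the lane; 154.5 mm above the shelf
- cap (a joint): travel of the sprung nozzle cap in m: 0 up, 0.006 fully down; starts to move at about 2.4 N and takes about 6 N fully down; springs up when let go
- helmholtz: loose bystander: brass resonator ball with a short neck on top, 72 mm diameter, 88 mm tall; origin: centre of its underside
- mallet: loose bystander: mallet lying down, handle 12 mm thick, about 190 mm long over all, along its x axis; grey rubber head 28 mm diameter, 50 mm long at +x; origin on the shelf under the handle, about 75 mm from the head's axis
- stopper: loose bystander: cork stopper, 36 mm diameter at the top, 28 mm tall; origin: centre of its underside
There are look-alikes about, which are no part of the job. What is shaped like the long_box but orange or purple is not meant.

How it is judged:
On the way, in this order (a step that is already met when the one before it is completed fails the run):
1. the tall fork stands in front of the nozzle, at rest (y of long_box in the frame of canister between -0.01 and 0.01 m and x of long_box in the frame of canister between -0.135 and -0.105 m and angle between long_box's own z axis and vertical below 0.08 rad and height (world z) of long_box below 0.016 m and linear speed of long_box below 0.01 m/s), for 0.3 s.
2. the cap is held fully down with the tall fork in place (y of long_box in the frame of canister between -0.01 and 0.01 m and x of long_box in the frame of canister between -0.135 and -0.105 m and angle between long_box's own z axis and vertical below 0.08 rad and height (world z) of long_box below 0.016 m and value of joint cap above 0.0045 m), for 0.4 s.
At the end, for the whole second after the job is handed in: The long box stands upright in its lane at rest, its origin within 10 mm of the nozzle's line along the lane, and the cap is up again (below 1.5 mm). The bystanders are within 15 mm of where they stood (all of step 1 and value of joint cap below 0.0015 m); the robot touches nothing.
It fails at once if the long box (or its fork) is pushed or gripped with more than 8 N (contact force between any of the fingers, the arm and long_box above 8 N).
It fails at once if the robot touches a fork (contact force between any of the fingers, the arm and tall_fork above 0.5 N or contact force between any of the fingers, the arm and small_fork above 0.5 N).
It fails at once if the cap is pressed while the tall fork is not in place (value of joint cap above 0.003 m and not (y of long_box in the frame of canister between -0.01 and 0.01 m and x of long_box in the frame of canister between -0.135 and -0.105 m and angle between long_box's own z axis and vertical below 0.08 rad and height (world z) of long_box below 0.016 m)).
It fails at once if the long box is tipped or lifted (angle between long_box's own z axis and vertical above 0.15 rad or height (world z) of long_box above 0.03 m).
It fails at once if the short box, resonator, mallet or stopper is moved by more than 15 mm (distance of any of short_box, helmholtz, mallet, stopper from where it was at the start of the episode above 0.015 m).
It also fails if it takes over 64 s, if anything falls off the work surface, if the arm or the gripper's body presses on something with over 40 N, if the wrist force passes 120 N, or if a joint passes its speed limit or range.

## Working session

There is one attempt and no reset: what is moved stays moved. The work goes in short steps, Python scripts to look and compute and a tool call to move; the robot and the scene stay as the last step left them, time stands still between calls to the robot, and variables do not carry over. Pictures are saved under pics/ and viewed, at most 10 in all, crops included, and the job is handed in when it is done.

Besides the shell and the picture viewer there is one more tool, called in YAML: its name, and indented under it one key for each argument. step_arm: Moves the arm, as the interface text tells. Its arguments: {"type":"object","properties":{"commands":{"type":"array"},"grip_force":{"type":"number"}},"required":["commands"]}

```bash
mkdir -p pics
python3 - <<'E'
from cell import *
import cv2,numpy as np
ims=[]
for n in ["scene","side"]:
    im=read_camera(n);cv2.imwrite(f"pics/{n}0.png",im[:,:,::-1]); m=camera_model(n);print(n,{k:np.round(v,4).tolist() if k!='lens' else v for k,v in m.items() if not isinstance(v,str)})
    ims.append(im)
cv2.imwrite("pics/w0.png",read_camera("wrist")[:,:,::-1])
s=observe();print(s)
E
```

```text
scene {'vfov': 56.3852, 'cx': 255.701, 'cy': 189.9798, 'world_to_cam': [[-0.7113, 0.7029, -0.0073, 0.381], [-0.38, -0.3758, 0.8452, 0.0521], [0.5913, 0.6039, 0.5344, -1.1477], [0.0, 0.0, 0.0, 1.0]]}
side {'vfov': 49.8637, 'cx': 260.2029, 'cy': 193.3837, 'world_to_cam': [[-0.8914, -0.4531, 0.0044, 0.4124], [0.2629, -0.5093, 0.8195, -0.2488], [-0.3691, 0.7316, 0.5731, -1.1045], [0.0, 0.0, 0.0, 1.0]]}
{'time': 0.15, 'qpos': array([-1.46022511e-01,  3.42573998e-01,  1.52479391e+00,  1.38143754e-05,
        1.27537479e+00, -1.45998705e-01]), 'qvel': array([-0.00070932, -0.0011276 , -0.00301631,  0.00046138, -0.00174176,
       -0.00013467]), 'joint_efforts': array([ 7.52666965e-04, -4.31470585e+01, -2.44352603e+01,  7.18239485e-02,
        5.38185902e-02, -1.32920518e-04]), 'tool_pos': array([5.24704609e-01, 5.81322312e-05, 2.26200013e-01]), 'tool_rot': array([-3.14045676e+00, -1.80380082e-04,  1.57076839e+00]), 'contact_force': array([ 0.35841446, -0.5350132 , -0.50217269]), 'torque': array([-0.03256243, -0.0206905 , -0.01663308]), 'grip_force': 0.0, 'opening': 0.09175843771141083}
```

View pics/scene0.png

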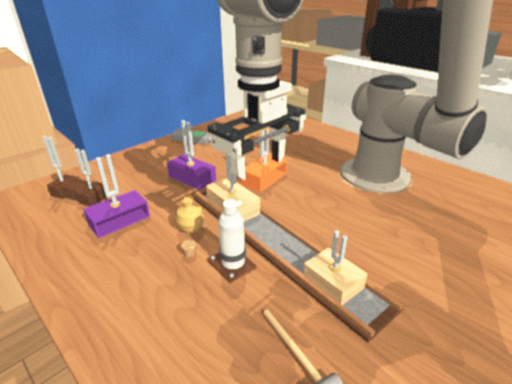

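View pics/side0.png

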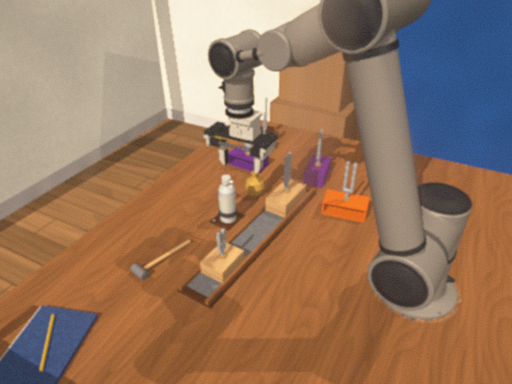

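Scene shows two pine boxes in the guide, at scene (233,200) and (335,275), which are (287,198) and (222,262) in the side view. The canister is at (232,235), and the purple (117,213), (192,170) and orange (265,175) boxes are look-alikes. The pine box at scene (233,200) seems to have the taller fork. I'll confirm this in an enlarged crop.

Run:
```python
from cell import *
import cv2,numpy as np
for n in ["scene","side","wrist"]:
    m=camera_model(n); print(n,list(m.keys()),{k:v for k,v in m.items() if k not in('world_to_cam',)})
a=cv2.imread("pics/scene0.png")[150:340,180:410]; b=cv2.imread("pics/side0.png")[140:310,170:320]
a=cv2.resize(a,None,fx=1.7,fy=1.7,interpolation=3) if 0 else cv2.resize(a,(460,380),interpolation=2)
b=cv2.resize(b,(335,380),interpolation=2)
cv2.imwrite("pics/crop1.png",np.hstack([a,b]))
```

```text
scene ['vfov', 'cx', 'cy', 'world_to_cam'] {'vfov': 56.38523705337977, 'cx': 255.7010340817932, 'cy': 189.9797827957355}
side ['vfov', 'cx', 'cy', 'world_to_cam'] {'vfov': 49.86371544778274, 'cx': 260.2029037405935, 'cy': 193.38370737332968}
wrist ['vfov', 'cx', 'cy', 'world_to_cam'] {'vfov': 69.38821029277942, 'cx': 251.32551390274972, 'cy': 189.52542672673792}
```

View pics/crop1.png

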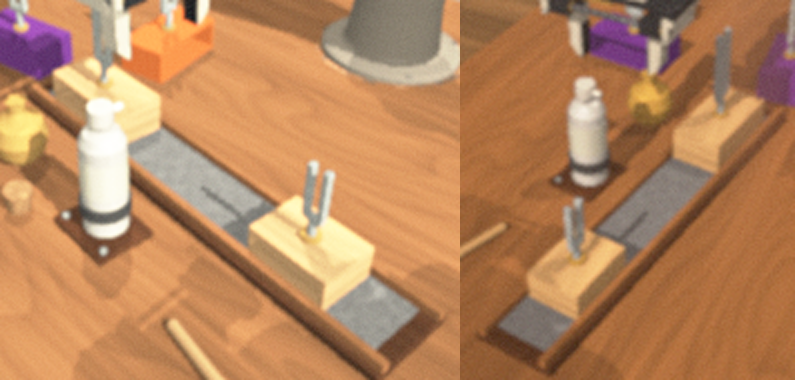

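View pics/w0.png

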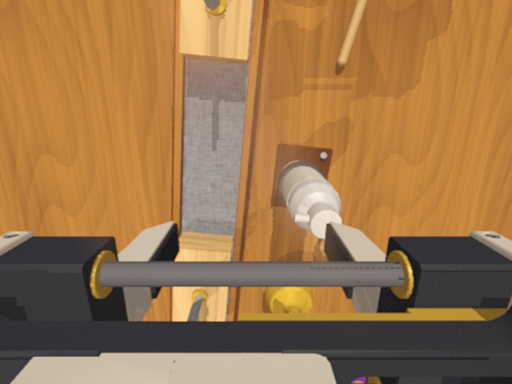

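The crop confirms that the box at scene (233,200) is longer and carries the tall fork (long_box); the one at (335,275) is the short box. The wrist view looks down the guide: the long box's end is at rows ~233–250, the short box's end at row ~57, and the canister cap at about (325,222).

```bash
cat > h.py <<'E'
import numpy as np,cv2
from cell import *
def ray(m,u,v):
    f=192/np.tan(np.radians(m['vfov'])/2); W=m['world_to_cam']; R=W[:3,:3]
    d=R.T@np.array([(u-m['cx'])/f,-(v-m['cy'])/f,-1]); return -R.T@W[:3,3],d
def onz(m,u,v,z):
    c,d=ray(m,u,v); return c+d*(z-c[2])/d[2]
def tri(rs):
    A=0;b=0
    for c,d in rs:
        d=d/np.linalg.norm(d);P=np.eye(3)-np.outer(d,d);A=A+P;b=b+P@c
    x=np.linalg.solve(A,b); return x,[np.linalg.norm((np.eye(3)-np.outer(d,d)/(d@d))@(x-c)) for c,d in rs]
def proj(m,p):
    f=192/np.tan(np.radians(m['vfov'])/2);q=m['world_to_cam']@np.append(p,1);return m['cx']+f*q[0]/-q[2],m['cy']-f*q[1]/-q[2]
E
python3 - <<'E'
from h import *
np.set_printoptions(precision=4,suppress=True)
S,D,W=[camera_model(n) for n in("scene","side","wrist")]
print("wcam",ray(W,0,0)[0], "axis",ray(W,W['cx'],W['cy'])[1])
print("cap",tri([ray(S,231,203),ray(D,226,177)]))
print("cap by wrist z", onz(W,325,222,.1655))
print("fork top long: side z", onz(D,289,153,.201))
print("longbox end base wrist",onz(W,183,233,.012),onz(W,234,235,.012),"lid",onz(W,180,249,.062),onz(W,231,250,.062))
print("short end lid",onz(W,180,52,.052),onz(W,250,59,.052))
for p in[(178,150),(186,150),(246,150),(254,150)]: print("rail",p,onz(W,*p,.023))
print("rail far",onz(W,177,0,.023),onz(W,265,0,.023),onz(W,236,225,.023),onz(W,175,225,.023))
im=cv2.imread("pics/scene0.png")
for n,M in(("scene",S),("side",D)):
    hsv=cv2.cvtColor(cv2.imread(f"pics/{n}0.png"),cv2.COLOR_BGR2HSV)
# fork foot gold bits wrist
print("fork foot",onz(W,199,297,.062),onz(W,215,4,.052))
print("side: longbox foot gold",onz(D,287,188,.062), "scene short foot",onz(S,335,266,.052),"side short",onz(D,222,253,.052))
E
```

```text
wcam [0.5248 0.0798 0.3854] axis [-0.0013 -0.2926 -0.9562]
cap (array([ 0.5874, -0.017 ,  0.1642]), [np.float64(0.0003845032438426414), np.float64(0.00038450324384257386)])
cap by wrist z [ 0.5878 -0.0167  0.1655]
fork top long: side z [ 0.4535 -0.1781  0.201 ]
longbox end base wrist [ 0.4232 -0.1017  0.012 ] [ 0.4986 -0.105   0.012 ] lid [ 0.4312 -0.1003  0.062 ] [ 0.4977 -0.1018  0.062 ]
short end lid [0.4466 0.1348 0.052 ] [0.523  0.1278 0.052 ]
rail (178, 150) [0.4283 0.0231 0.023 ]
rail (186, 150) [0.4388 0.0231 0.023 ]
rail (246, 150) [0.5174 0.023  0.023 ]
rail (254, 150) [0.5278 0.023  0.023 ]
rail far [0.4404 0.193  0.023 ] [0.5399 0.1929 0.023 ] [ 0.5025 -0.0839  0.023 ] [ 0.4157 -0.0838  0.023 ]
fork foot [ 0.4518 -0.1747  0.062 ] [0.4866 0.1803 0.052 ]
side: longbox foot gold [ 0.4582 -0.1875  0.062 ] scene short foot [0.4838 0.177  0.052 ] side short [0.4936 0.1707 0.052 ]
```

Run:
```python
from h import *
np.set_printoptions(precision=4,suppress=True)
S,D,W=[camera_model(n) for n in("scene","side","wrist")]
g=cv2.imread("pics/w0.png"); hsv=cv2.cvtColor(g,cv2.COLOR_BGR2HSV)
# board felt is grey: low saturation -> felt edges (between rails, z~.012; hidden partly) 
pl=[];pr=[]
for r in range(70,222,8):
    s=hsv[r,150:270,1]; k=np.where(s<75)[0]+150
    pl.append(onz(W,k.min(),r,.012)[:2]);pr.append(onz(W,k.max(),r,.012)[:2])
pl=np.array(pl);pr=np.array(pr)
for p in(pl,pr): c=np.polyfit(p[:,1],p[:,0],1);print("felt edge x=a*y+b",c,"res",np.std(p[:,0]-np.polyval(c,p[:,1])))
print("fork scene-side long foot tri",tri([ray(D,287,188),ray(W,199,297)]))
print("helm scene/side",onz(S,190,202,.088),onz(D,254,175,.088), "wrist",onz(W,290,301,.06))
print("cork",onz(S,189,246,.028),"mallet end",onz(S,266,312,.006))
print("purple1 foot", onz(S,190,163,.062),"side",onz(D,316,170,.062)," purple2",onz(S,115,205,.062),"orange",onz(S,268,170,.062))
im=cv2.imread("pics/side0.png");hs=cv2.cvtColor(im,cv2.COLOR_BGR2HSV)
a=cv2.resize(im[100:230,200:350],(690,598),interpolation=2);cv2.imwrite("pics/c2.png",a)
```

```text
felt edge x=a*y+b [0.1018 0.4305] res 0.00043374062416085435
felt edge x=a*y+b [0.0971 0.5083] res 0.00039016608595924765
fork scene-side long foot tri (array([ 0.4526, -0.1693,  0.0725]), [np.float64(0.0026185455672504735), np.float64(0.002618545567250383)])
helm scene/side [ 0.5831 -0.176   0.088 ] [ 0.5741 -0.1723  0.088 ] wrist [ 0.5783 -0.1828  0.06  ]
cork [ 0.6428 -0.1079  0.028 ] mallet end [0.6375 0.1313 0.006 ]
purple1 foot [ 0.4376 -0.3821  0.062 ] side [ 0.4127 -0.3392  0.062 ]  purple2 [ 0.7032 -0.3325  0.062 ] orange [ 0.303  -0.1836  0.062 ]
```

View pics/c2.png

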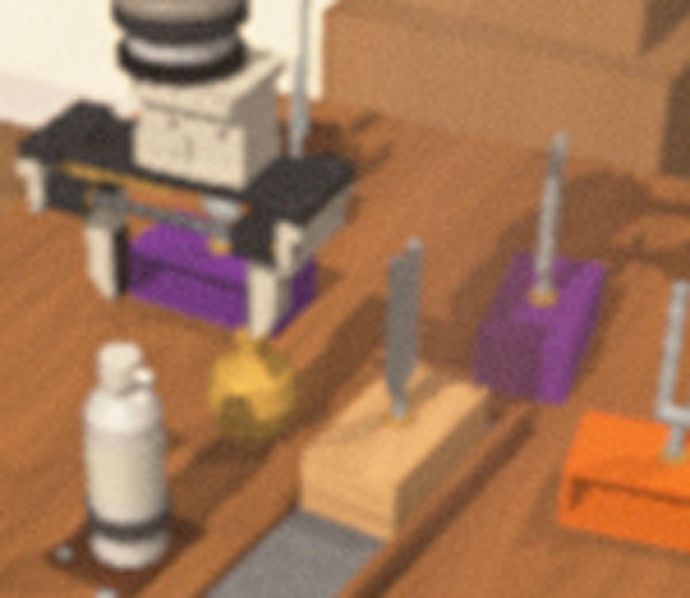

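Side crop: tall fork foot at side (287,190), and the purple look-alike with its own fork stands just beyond, foot at (318,165). I'll close the fingers, rise and look from closer before choosing the hand pose.

step_arm:
  commands:
    - [0,-1.5,-3,2,0,0,0]
    - [0,-3,-6,4,0,0,0]
    - [0,-4.5,-9,6,0,0,0]
    - [0,-6,-12,8,0,0,0]
    - [0,-6,-12,8,0,0,0]
  grip_force: 5

```text
time: 0.57
tool_pos: [0.4643, -0.1247, 0.3104]
tool_rot: [3.137, 0.005, 1.567]
contact_force: [1.0, -1.0, 0.5]
opening: 0.0629
grip_force: 0.0
```

Run:
```python
from h import *
s=observe();print(s['time'],s['tool_pos'],s['qvel'].round(3),s['opening'])
np.save("W1.npy",camera_model("wrist")["world_to_cam"])
cv2.imwrite("pics/w1.png",read_camera("wrist")[:,:,::-1])
```

```text
0.5667 [ 0.46430231 -0.12469195  0.31044231] [ 0.077  0.038  0.052  0.052 -0.065  0.099] 0.06292857138408388
```

View pics/w1.png

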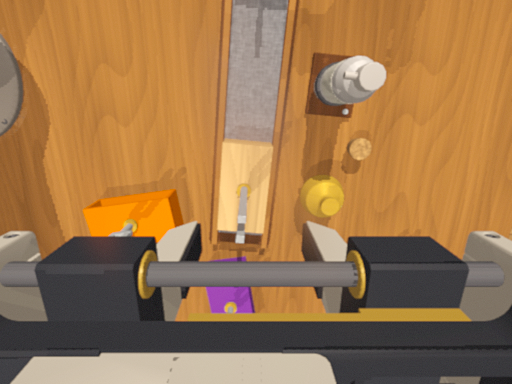

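Wrist view: long box lid spans rows ~145–232 (fork foot 243,190), dark guide end at 234–248, purple box near edge at row 259 with its fork foot at (231,308). The brass ball is at (324,198).

Run:
```python
from h import *
np.set_printoptions(precision=4,suppress=True)
W=camera_model("wrist"); W["world_to_cam"]=np.load("W1.npy")
print("cam",ray(W,0,0)[0])
print("foot",onz(W,243,190,.062),"lid far edge",onz(W,218,232,.062),onz(W,268,234,.062),"near",onz(W,222,145,.062),onz(W,272,147,.062))
print("guide end",onz(W,213,246,.012),onz(W,265,248,.012))
print("purple near edge lid/base",onz(W,207,260,.062),onz(W,247,259,.062),onz(W,207,260,.0),"foot",onz(W,231,308,.062))
print("helm neck",onz(W,329,205,.088),"ball",onz(W,324,195,.04), "cap",onz(W,369,74,.1655),"orange",onz(W,180,192,.062),onz(W,182,235,.062))
```

```text
cam [ 0.4638 -0.0442  0.4692]
foot [ 0.4523 -0.1717  0.062 ] lid far edge [ 0.411  -0.2424  0.062 ] [ 0.4918 -0.2466  0.062 ] near [ 0.4225 -0.1025  0.062 ] [ 0.4958 -0.1058  0.062 ]
guide end [ 0.3942 -0.2951  0.012 ] [ 0.49   -0.2999  0.012 ]
purple near edge lid/base [ 0.3906 -0.2937  0.062 ] [ 0.4573 -0.2923  0.062 ] [ 0.3794 -0.3316  0.    ] foot [ 0.428  -0.3907  0.062 ]
helm neck [ 0.5789 -0.1874  0.088 ] ball [ 0.5838 -0.188   0.04  ] cap [ 0.5851 -0.0165  0.1655] orange [ 0.3553 -0.1743  0.062 ] [ 0.3526 -0.2473  0.062 ]
```

step_arm:
  commands:
    - [0,-0.5,-3,0,0.08,-0.004,-0.025]
    - [0,-1,-6.5,0,0.155,-0.008,-0.05]
    - [0,-1.5,-10,-1,0.23,-0.012,-0.075]
    - [0,-2,-13,-3,0.309,-0.0155,-0.1]
    - [0,-2.5,-14.2,-6,0.309,-0.0155,-0.1]

```text
time: 1.03
tool_pos: [0.44, -0.2668, 0.2453]
tool_rot: [3.14, -0.311, 1.464]
contact_force: [-0.8, -0.2, -0.9]
opening: 0.0256
grip_force: 0.0
```

step_arm:
  commands:
    - [0,0,0,-2,0,0,0]
    - [0,0,0,-5,0,0,0]
    - [0,0,0,-8,0,0,0]
    - [0,0,0,-11,0,0,0]
    - [0,0,0,-11,0,0,0]

```text
time: 1.45
tool_pos: [0.4378, -0.2586, 0.131]
tool_rot: [-3.132, -0.317, 1.468]
contact_force: [-0.3, 1.8, -1.2]
opening: 0.0007
grip_force: 0.0
```

Run:
```python
from h import *
s=observe();print(s['time'],s['tool_pos'],s['tool_rot'],s['qpos'].round(2),s['qvel'].round(3),s['opening'],s['contact_force'])
a=read_camera("scene")[90:290,130:330]; b=read_camera("side")[70:270,180:380]
cv2.imwrite("pics/c3.png",np.hstack([cv2.resize(x[:,:,::-1],(400,400),interpolation=2) for x in(a,b)]))
```

```text
1.45 [ 0.43780188 -0.25863243  0.13096694] [-3.13187914 -0.31690895  1.46762762] [-0.83  0.51  1.58  0.24  1.28 -0.82] [ 0.002 -0.066 -0.096  0.002  0.125  0.026] 0.0006706174193608485 [-0.25312995  1.78365467 -1.19578022]
```

View pics/c3.png

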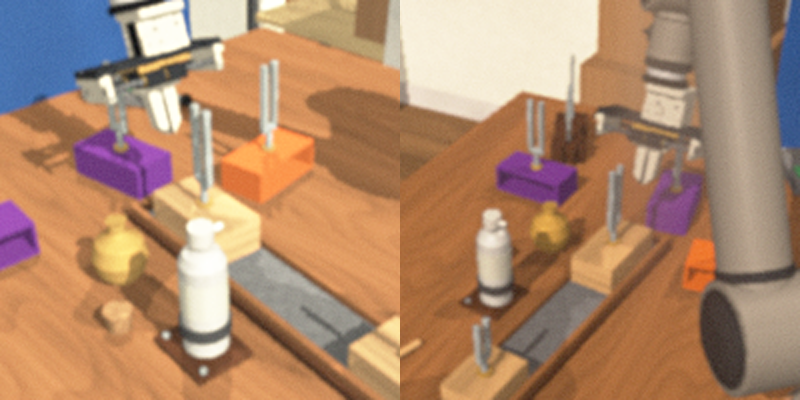

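step_arm:
  commands:
    - [0,0,0,-1.5,0,0,0]
    - [0,0,0,-3,0,0,0]
    - [0,0,0,-4.5,0,0,0]
    - [0,0,0,-5.5,0,0,0]
    - [0,0,0,-5.5,0,0,0]

```text
time: 1.97
tool_pos: [0.4402, -0.2616, 0.0816]
tool_rot: [-3.141, -0.31, 1.47]
contact_force: [0.7, 0.4, 0.1]
opening: 0.0004
grip_force: 0.0
```

step_arm:
  commands:
    - [0,0,0,-1,0,0,0]
    - [0,0,0,-2,0,0,0]
    - [0,0,0,-3.2,0,0,0]
    - [0,0,0,-3.2,0,0,0]
    - [0,0,0,-3.2,0,0,0]

```text
time: 2.38
tool_pos: [0.4399, -0.2618, 0.0495]
tool_rot: [-3.141, -0.31, 1.47]
contact_force: [0.2, 0.5, 1.3]
opening: 0.0006
grip_force: 0.0
```

step_arm:
  commands:
    - [0,0,0.15,0,0,0,0]
    - [0,0.03,0.3,0,0,0,0]
    - [0,0.04,0.45,0,0,0,0]
    - [0,0.06,0.6,0,0,0,0]
    - [0,0.07,0.7,0,0,0,0]

```text
time: 2.8
tool_pos: [0.4408, -0.2548, 0.05]
tool_rot: [3.141, -0.309, 1.47]
contact_force: [-0.4, 0.8, 0.2]
opening: 0.0006
grip_force: 0.0
```

step_arm:
  commands:
    - [0,0.01,0.1,0,0,0,0]
    - [0,0.02,0.2,0,0,0,0]
    - [0,0.03,0.3,0,0,0,0]
    - [0,0.04,0.4,0,0,0,0]
    - [0,0.05,0.5,0,0,0,0]

```text
time: 3.22
tool_pos: [0.4413, -0.2505, 0.0498]
tool_rot: [3.141, -0.308, 1.47]
contact_force: [-1.0, -2.9, -0.1]
opening: 0.0003
grip_force: 1.3
```

step_arm:
  commands:
    - [0,0.01,0.1,0,0,0,0]
    - [0,0.02,0.2,0,0,0,0]
    - [0,0.03,0.3,0,0,0,0]
    - [0,0.04,0.4,0,0,0,0]
    - [0,0.05,0.5,0,0,0,0]

```text
time: 3.63
tool_pos: [0.4417, -0.245, 0.0498]
tool_rot: [3.141, -0.309, 1.47]
contact_force: [-0.3, -2.4, 0.3]
opening: 0.0002
grip_force: 1.3
```

step_arm:
  commands:
    - [0,0.01,0.1,0,0,0,0]
    - [0,0.02,0.2,0,0,0,0]
    - [0,0.03,0.3,0,0,0,0]
    - [0,0.04,0.4,0,0,0,0]
    - [0,0.05,0.5,0,0,0,0]

```text
time: 4.05
tool_pos: [0.4422, -0.2399, 0.0497]
tool_rot: [3.142, -0.309, 1.47]
contact_force: [-0.3, -3.2, -0.2]
opening: 0.0007
grip_force: 1.3
```

step_arm:
  commands:
    - [0,0.015,0.15,0,0,0,0]
    - [0,0.035,0.35,0,0,0,0]
    - [0,0.06,0.6,0,0,0,0]
    - [0,0.085,0.85,0,0,0,0]
    - [0,0.11,1.1,0,0,0,0]

```text
time: 4.47
tool_pos: [0.4433, -0.2287, 0.0497]
tool_rot: [-3.142, -0.309, 1.47]
contact_force: [-0.1, -2.6, 1.1]
opening: 0.0003
grip_force: 1.3
```

step_arm:
  commands:
    - [0,0.025,0.25,0,0,0,0]
    - [0,0.05,0.5,0,0,0,0]
    - [0,0.075,0.75,0,0,0,0]
    - [0,0.1,1.0,0,0,0,0]
    - [0,0.125,1.25,0,0,0,0]

```text
time: 4.88
tool_pos: [0.4446, -0.2162, 0.0498]
tool_rot: [3.142, -0.309, 1.47]
contact_force: [-1.0, -2.1, -0.0]
opening: 0.0006
grip_force: 1.3
```

step_arm:
  commands:
    - [0,0.025,0.25,0,0,0,0]
    - [0,0.05,0.5,0,0,0,0]
    - [0,0.075,0.75,0,0,0,0]
    - [0,0.1,1.0,0,0,0,0]
    - [0,0.125,1.25,0,0,0,0]

```text
time: 5.3
tool_pos: [0.4458, -0.2037, 0.0498]
tool_rot: [3.142, -0.309, 1.47]
contact_force: [-0.5, -2.3, 1.0]
opening: 0.0006
grip_force: 1.3
```

step_arm:
  commands:
    - [0,0.025,0.25,0,0,0,0]
    - [0,0.05,0.5,0,0,0,0]
    - [0,0.075,0.75,0,0,0,0]
    - [0,0.1,1.0,0,0,0,0]
    - [0,0.125,1.25,0,0,0,0]

```text
time: 5.72
tool_pos: [0.4471, -0.1913, 0.0497]
tool_rot: [3.142, -0.309, 1.47]
contact_force: [-0.4, -2.7, 1.3]
opening: 0.0007
grip_force: 1.4
```

step_arm:
  commands:
    - [0,0.025,0.25,0,0,0,0]
    - [0,0.05,0.5,0,0,0,0]
    - [0,0.075,0.75,0,0,0,0]
    - [0,0.1,1.0,0,0,0,0]
    - [0,0.125,1.25,0,0,0,0]

```text
time: 6.13
tool_pos: [0.4483, -0.1787, 0.0498]
tool_rot: [3.142, -0.309, 1.47]
contact_force: [-0.1, -2.6, 0.1]
opening: 0.0006
grip_force: 1.4
```

step_arm:
  commands:
    - [0,0.025,0.25,0,0,0,0]
    - [0,0.05,0.5,0,0,0,0]
    - [0,0.075,0.75,0,0,0,0]
    - [0,0.1,1.0,0,0,0,0]
    - [0,0.125,1.25,0,0,0,0]

```text
time: 6.55
tool_pos: [0.4496, -0.1662, 0.0497]
tool_rot: [3.142, -0.309, 1.47]
contact_force: [-0.1, -2.0, -0.0]
opening: 0.0007
grip_force: 1.3
```

step_arm:
  commands:
    - [0,0.025,0.25,0,0,0,0]
    - [0,0.05,0.5,0,0,0,0]
    - [0,0.075,0.75,0,0,0,0]
    - [0,0.1,1.0,0,0,0,0]
    - [0,0.125,1.25,0,0,0,0]

```text
time: 6.97
tool_pos: [0.4508, -0.1537, 0.0498]
tool_rot: [3.142, -0.309, 1.47]
contact_force: [-0.4, -2.8, -0.1]
opening: 0.0008
grip_force: 1.3
```

step_arm:
  commands:
    - [0,0.025,0.25,0,0,0,0]
    - [0,0.05,0.5,0,0,0,0]
    - [0,0.075,0.75,0,0,0,0]
    - [0,0.1,1.0,0,0,0,0]
    - [0,0.125,1.25,0,0,0,0]

```text
time: 7.38
tool_pos: [0.4521, -0.1412, 0.0497]
tool_rot: [-3.142, -0.309, 1.47]
contact_force: [-0.2, -2.5, -0.1]
opening: 0.0001
grip_force: 1.3
```

step_arm:
  commands:
    - [0,0.025,0.25,0,0,0,0]
    - [0,0.05,0.5,0,0,0,0]
    - [0,0.075,0.75,0,0,0,0]
    - [0,0.1,1.0,0,0,0,0]
    - [0,0.125,1.25,0,0,0,0]

```text
time: 7.8
tool_pos: [0.4533, -0.1287, 0.0497]
tool_rot: [-3.141, -0.309, 1.47]
contact_force: [-0.9, -2.6, 1.1]
opening: 0.0007
grip_force: 1.3
```

step_arm:
  commands:
    - [0,0.025,0.25,0,0,0,0]
    - [0,0.05,0.5,0,0,0,0]
    - [0,0.075,0.75,0,0,0,0]
    - [0,0.1,1.0,0,0,0,0]
    - [0,0.125,1.25,0,0,0,0]

```text
time: 8.22
tool_pos: [0.4546, -0.1162, 0.0498]
tool_rot: [3.142, -0.309, 1.47]
contact_force: [-1.4, -2.7, 0.2]
opening: 0.0003
grip_force: 1.3
```

step_arm:
  commands:
    - [0,0.025,0.25,0,0,0,0]
    - [0,0.05,0.5,0,0,0,0]
    - [0,0.07,0.7,0,0,0,0]
    - [0,0.08,0.8,0,0,0,0]
    - [0,0.08,0.8,0,0,0,0]

```text
time: 8.63
tool_pos: [0.4553, -0.1081, 0.0497]
tool_rot: [-3.141, -0.31, 1.47]
contact_force: [0.7, -1.4, 0.6]
opening: 0.0002
grip_force: 0.7
```

Run:
```python
from h import *
np.set_printoptions(precision=4,suppress=True)
s=observe();print(s['time'],s['tool_pos'])
np.save("W2.npy",camera_model("wrist")["world_to_cam"]);print(ray(camera_model("wrist"),0,0)[0])
w=read_camera("wrist");sc=read_camera("scene");sd=read_camera("side")
for n,i in(("w2",w),("sc2",sc),("sd2",sd)): cv2.imwrite(f"pics/{n}.png",i[:,:,::-1])
a=sc[130:280,180:330];b=sd[110:260,180:330]
cv2.imwrite("pics/c4.png",np.vstack([np.hstack([cv2.resize(x[:,:,::-1],(300,300),interpolation=2) for x in(a,b)]), cv2.resize(w[60:260,100:500],(600,300),interpolation=2)[:,:,::-1]]))
```

```text
8.6333 [ 0.4553 -0.1081  0.0497]
[ 0.4581 -0.0804  0.2257]
```

View pics/c4.png

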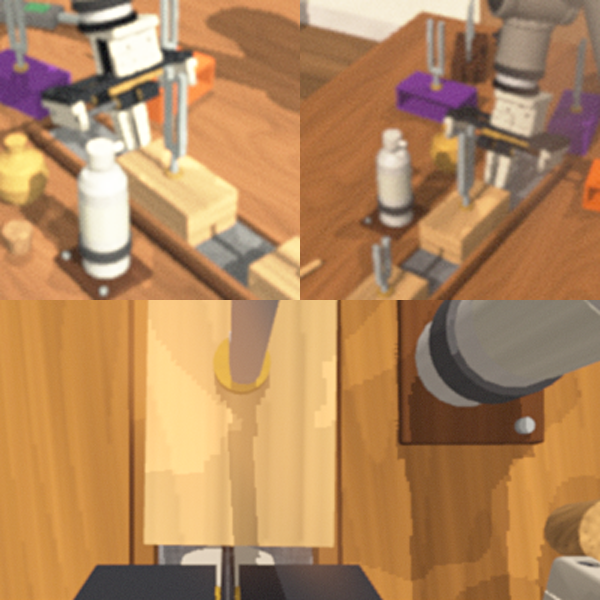

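Run:
```python
from h import *
np.set_printoptions(precision=4,suppress=True)
S,D,W=[camera_model(n) for n in("scene","side","wrist")]
W["world_to_cam"]=np.load("W2.npy")
g=cv2.imread("pics/w2.png");hsv=cv2.cvtColor(g,cv2.COLOR_BGR2HSV)
m=cv2.inRange(hsv[85:125,235:290],(18,140,120),(32,255,255));ys,xs=np.where(m);print("washer box",xs.min()+235,xs.max()+235,ys.min()+85,ys.max()+85)
f=onz(W,261.5,101.5,.062);print("foot",f)
e=[onz(W,u,223,.062) for u in(197,322)];print("lid rear edge",e[0],e[1])
# tall fork foot and cap nozzle in scene/side
foot=tri([ray(S,180+172/2,130+170/2),ray(D,180+(465-300)/2,110+205/2)]);print("foot tri",foot)
cap=np.array([.5872,-.0167]);gy=np.array([.099,.9951]);
c2=tri([ray(S,180+100/2,130+145/2),ray(D,180+(391-300)/2,110+133/2)]);print("cap again",c2)
for n,p in(("washer",f[:2]),("rear edge+70",(e[0]+e[1])[:2]/2+.07*gy)): print(n,"y in canister frame",(p-cap)@gy,"x",(p-cap)@np.array([.9951,-.099]))
```

```text
washer box 242 280 86 120
foot [ 0.4695 -0.0271  0.062 ]
lid rear edge [ 0.4244 -0.0948  0.062 ] [ 0.4977 -0.1023  0.062 ]
foot tri (array([ 0.4699, -0.0302,  0.0642]), [np.float64(0.0012701667522039533), np.float64(0.001270166752203999)])
cap again (array([ 0.5893, -0.0176,  0.1656]), [np.float64(3.765841786643677e-05), np.float64(3.765841786653323e-05)])
washer y in canister frame -0.022020390976464032 x -0.11611255148066392
rear edge+70 y in canister frame -0.023920173948751434 x -0.11747893484198403
```

Step measured: 23 mm still to go.

step_arm:
  commands:
    - [0,0.01,0.12,0,0,0,0]
    - [0,0.03,0.32,0,0,0,0]
    - [0,0.055,0.55,0,0,0,0]
    - [0,0.08,0.8,0,0,0,0]
    - [0,0.105,1.05,0,0,0,0]

```text
time: 9.2
tool_pos: [0.4565, -0.0978, 0.0497]
tool_rot: [3.142, -0.309, 1.47]
contact_force: [0.3, -2.9, 0.6]
opening: 0.0006
grip_force: 1.3
```

step_arm:
  commands:
    - [0,0.025,0.25,0,0,0,0]
    - [0,0.05,0.5,0,0,0,0]
    - [0,0.07,0.7,0,0,0,0]
    - [0,0.09,0.9,0,0,0,0]
    - [0,0.105,1.05,0,0,0,0]

```text
time: 9.62
tool_pos: [0.4575, -0.0872, 0.0497]
tool_rot: [-3.142, -0.309, 1.47]
contact_force: [-0.6, -3.2, 0.1]
opening: 0.0004
grip_force: 1.3
```

step_arm:
  commands:
    - [0,0.01,0.1,0,0,0,0]
    - [0,0.02,0.18,0,0,0,0]
    - [0,0.02,0.2,0,0,0,0]
    - [0,0.02,0.2,0,0,0,0]
    - [0,0.02,0.2,0,0,0,0]

```text
time: 10.03
tool_pos: [0.4577, -0.0855, 0.0497]
tool_rot: [-3.142, -0.309, 1.47]
contact_force: [-0.9, -3.2, 0.5]
opening: 0.0005
grip_force: 1.0
```

Run:
```python
from h import *
np.set_printoptions(precision=4,suppress=True)
s=observe();print(s['time'],s['tool_pos'])
W=camera_model("wrist");np.save("W3.npy",W["world_to_cam"])
g=read_camera("wrist")[:,:,::-1].copy();cv2.imwrite("pics/w3.png",g)
for n in("scene","side"): cv2.imwrite(f"pics/{n}3.png",read_camera(n)[:,:,::-1])
hsv=cv2.cvtColor(g,cv2.COLOR_BGR2HSV)
m=cv2.inRange(hsv[85:125,235:290],(18,140,120),(32,255,255));ys,xs=np.where(m);print("washer box",xs.min()+235,xs.max()+235,ys.min()+85,ys.max()+85)
f=onz(W,(xs.min()+xs.max())/2+235,101.5,.062)
cap=np.array([.588,-.017]);gy=np.array([.099,.9951]);print(f,(f[:2]-cap)@gy)
```

```text
10.0333 [ 0.4577 -0.0855  0.0497]
washer box 242 280 86 120
[ 0.4715 -0.0044  0.062 ] 0.0009776365743015044
```

In place (y≈+1 mm in canister frame). Back off, rise, and go over the cap.

step_arm:
  commands:
    - [0,-0.05,-0.5,0,0,0,0]
    - [0,-0.2,-2,0,0,0,0]
    - [0,-0.35,-3.5,1,0,0,0]
    - [0,-0.35,-3.5,4,0,0,0]
    - [0,-0.35,-3.5,8,0,0,0]

```text
time: 10.6
tool_pos: [0.4524, -0.1202, 0.1285]
tool_rot: [-3.135, -0.313, 1.467]
contact_force: [1.2, 0.1, 1.6]
opening: 0.0001
grip_force: 0.0
```

step_arm:
  commands:
    - [0,0,0,4,0,0,0]
    - [0,0,0,8,0,0,0]
    - [0,0,0,12,0,0,0]
    - [0,0,0,14,0,0,0]
    - [0,0,0,14,0,0,0]

```text
time: 11.02
tool_pos: [0.4556, -0.1213, 0.2745]
tool_rot: [3.133, -0.306, 1.473]
contact_force: [0.8, -0.4, -0.5]
opening: 0.0003
grip_force: 0.0
```

step_arm:
  commands:
    - [0,3,2,0,-0.08,0,0]
    - [0,6,4,0,-0.155,0,0]
    - [0,9,6,0,-0.23,0,0]
    - [0,12,8,0,-0.307,0.031,0]
    - [0,13.3,10.4,0,-0.307,0.031,0]

```text
time: 11.43
tool_pos: [0.5894, -0.0138, 0.2683]
tool_rot: [-3.141, 0.003, 1.472]
contact_force: [-0.9, 0.7, -0.5]
opening: 0.0005
grip_force: 0.0
```

step_arm:
  commands:
    - [0,0,0,0,0,0,0]
    - [0,0,0,0,0,0,0]
    - [0,0,0,0,0,0,0]

```text
time: 11.68
tool_pos: [0.5864, -0.0167, 0.2686]
tool_rot: [-3.139, -0.001, 1.47]
contact_force: [0.8, 0.5, 0.3]
opening: 0.0003
grip_force: 0.0
```

Run:
```python
from h import *
np.set_printoptions(precision=4,suppress=True)
s=observe();print(s['time'],s['tool_pos'],s['tool_rot'],s['contact_force'])
W=camera_model("wrist");print("cam",ray(W,0,0)[0]);np.save("W4.npy",W["world_to_cam"])
w=read_camera("wrist");cv2.imwrite("pics/w4.png",w[:,:,::-1])
a=read_camera("scene");b=read_camera("side")
cv2.imwrite("pics/c5.png",np.vstack([np.hstack([cv2.resize(x[:,:,::-1],(300,300),interpolation=2) for x in(a[130:280,180:330],b[110:260,180:330])]), cv2.resize(w[0:300,50:450],(600,300) if 0 else (400,300),interpolation=2)[:,:,::-1].copy().repeat(1,1) if 0 else cv2.copyMakeBorder(w[0:300,0:512],0,0,44,44,0)[:,:,::-1]]))
```

```text
11.6833 [ 0.5864 -0.0167  0.2686] [-3.139  -0.0007  1.4704] [0.7781 0.4838 0.2703]
cam [0.5947 0.0625 0.4278]
```

View pics/c5.png

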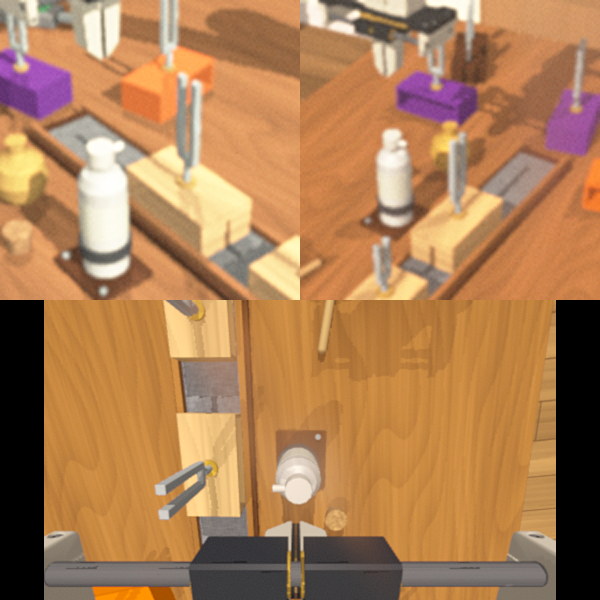

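Everything is undisturbed. Wrist view: cap at (255,190), nozzle tip (232,189), tall fork foot (165,168), long box lid rows 113–217.

Run:
```python
from h import *
np.set_printoptions(precision=4,suppress=True)
S,D,W=[camera_model(n) for n in("scene","side","wrist")];W["world_to_cam"]=np.load("W4.npy")
cap=onz(W,255,190,.1655);foot=onz(W,165,168,.062);tip=onz(W,232,189,.1545)
gy=np.array([.099,.9951]);gx=np.array([.9951,-.099])
print(cap,tip,foot)
e=[onz(W,163,113,.062),onz(W,164,217,.062)];print("lid ends",e,"mid",(e[0]+e[1])/2)
for p in(foot,(e[0]+e[1])/2):
  for c in(cap[:2],np.array([.588,-.017])): print((p[:2]-c)@gy,(p[:2]-c)@gx)
print("foot tri",tri([ray(S,180+187/2,130+181/2),ray(D,180+(459-300)/2,110+212/2)]))
```

```text
[ 0.5895 -0.018   0.1655] [ 0.5658 -0.0179  0.1545] [ 0.4697 -0.0067  0.062 ]
lid ends [array([0.4809, 0.064 , 0.062 ]), array([ 0.4547, -0.0768,  0.062 ])] mid [ 0.4678 -0.0064  0.062 ]
-0.0006484403786579454 -0.12030152643107023
-0.0014747241047911013 -0.11870726278923346
-0.0005110685402457491 -0.12227520081289484
-0.0013373522663789033 -0.12068093717105807
foot tri (array([ 0.4698, -0.0074,  0.0632]), [np.float64(0.0015710263716195965), np.float64(0.0015710263716195657)])
```

step_arm:
  commands:
    - [0,0.2,-0.05,-3,0,0,0]
    - [0,0.2,-0.05,-6,0,0,0]
    - [0,0.2,-0.05,-8,0,0,0]
    - [0,0.2,-0.05,-9,0,0,0]
    - [0,0.2,-0.05,-9.2,0,0,0]

```text
time: 12.25
tool_pos: [0.5879, -0.0178, 0.176]
tool_rot: [-3.138, -0.001, 1.468]
contact_force: [0.4, 0.1, -0.5]
opening: 0.0005
grip_force: 0.0
```

step_arm:
  commands:
    - [0,0,0,-0.2,0,0,0]
    - [0,0,0,-0.4,0,0,0]
    - [0,0,0,-0.6,0,0,0]
    - [0,0,0,-0.8,0,0,0]
    - [0,0,0,-0.9,0,0,0]

```text
time: 12.67
tool_pos: [0.5894, -0.017, 0.1692]
tool_rot: [3.14, -0.001, 1.47]
contact_force: [-1.1, -0.2, 0.2]
opening: 0.0005
grip_force: 0.0
```

step_arm:
  commands:
    - [0,0,0,-0.1,0,0,0]
    - [0,0,0,-0.2,0,0,0]
    - [0,0,0,-0.3,0,0,0]
    - [0,0,0,-0.4,0,0,0]
    - [0,0,0,-0.4,0,0,0]

```text
time: 13.08
tool_pos: [0.5893, -0.017, 0.1649]
tool_rot: [3.141, -0.001, 1.47]
contact_force: [-0.4, 0.2, 2.7]
opening: 0.0008
grip_force: 1.4
```

step_arm:
  commands:
    - [0,0,0,-0.15,0,0,0]
    - [0,0,0,-0.3,0,0,0]
    - [0,0,0,-0.45,0,0,0]
    - [0,0,0,-0.55,0,0,0]
    - [0,0,0,-0.6,0,0,0]

```text
time: 13.5
tool_pos: [0.5893, -0.017, 0.1597]
tool_rot: [3.141, -0.001, 1.47]
contact_force: [-4.1, 0.4, 12.8]
opening: 0.0005
grip_force: 6.1
```

step_arm:
  commands:
    - [0,0,0,-0.05,0,0,0]
    - [0,0,0,-0.05,0,0,0]
    - [0,0,0,-0.05,0,0,0]

```text
time: 13.75
tool_pos: [0.5893, -0.017, 0.1597]
tool_rot: [3.14, -0.001, 1.47]
contact_force: [-3.6, 0.9, 11.7]
opening: 0.0005
grip_force: 5.9
```

Bottomed out (12 N, 5.5 mm down). Hold about a second, then lift.

step_arm:
  commands:
    - [0,0,0,0,0,0,0]
    - [0,0,0,0,0,0,0]
    - [0,0,0,0,0,0,0]
    - [0,0,0,0,0,0,0]
    - [0,0,0,0,0,0,0]

```text
time: 14.17
tool_pos: [0.5893, -0.017, 0.1597]
tool_rot: [3.14, -0.001, 1.47]
contact_force: [-4.3, 0.8, 11.4]
opening: 0.0007
grip_force: 5.9
```

step_arm:
  commands:
    - [0,0,0,0,0,0,0]
    - [0,0,0,0,0,0,0]
    - [0,0,0,0,0,0,0]
    - [0,0,0,0,0,0,0]
    - [0,0,0,0,0,0,0]

```text
time: 14.58
tool_pos: [0.5893, -0.017, 0.1597]
tool_rot: [3.14, -0.001, 1.47]
contact_force: [-3.2, 1.0, 12.3]
opening: 0.0007
grip_force: 5.9
```

step_arm:
  commands:
    - [0,0,0,0.3,0,0,0]
    - [0,0,0,0.8,0,0,0]
    - [0,0,0,2,0,0,0]
    - [0,0,0,5,0,0,0]
    - [0,0,0,9,0,0,0]

```text
time: 15.0
tool_pos: [0.5875, -0.0168, 0.2458]
tool_rot: [-3.134, -0.001, 1.47]
contact_force: [0.7, -0.1, -0.4]
opening: 0.0007
grip_force: 0.0
```

step_arm:
  commands:
    - [0,0,0,0,0,0,0]
    - [0,0,0,0,0,0,0]
    - [0,0,0,0,0,0,0]
    - [0,0,0,0,0,0,0]
    - [0,0,0,0,0,0,0]

```text
time: 15.42
tool_pos: [0.5885, -0.0169, 0.2466]
tool_rot: [-3.139, -0.001, 1.47]
contact_force: [0.4, -0.0, -0.3]
opening: 0.0006
grip_force: 0.0
```

Run:
```python
from h import *
np.set_printoptions(precision=4,suppress=True)
s=observe();print(s['time'],s['tool_pos'],s['contact_force'],s['qvel'])
a=read_camera("scene");b=read_camera("side");w=read_camera("wrist")
cv2.imwrite("pics/c6.png",np.vstack([np.hstack([cv2.resize(x[:,:,::-1],(300,300),interpolation=2) for x in(a[130:280,180:330],b[110:260,180:330])]),cv2.copyMakeBorder(w[0:300],0,0,44,44,0)[:,:,::-1]]))
```

```text
15.4167 [ 0.5885 -0.0169  0.2466] [ 0.3924 -0.0464 -0.3047] [ 0.0014 -0.0021 -0.0077 -0.0006 -0.      0.0013]
```

View pics/c6.png

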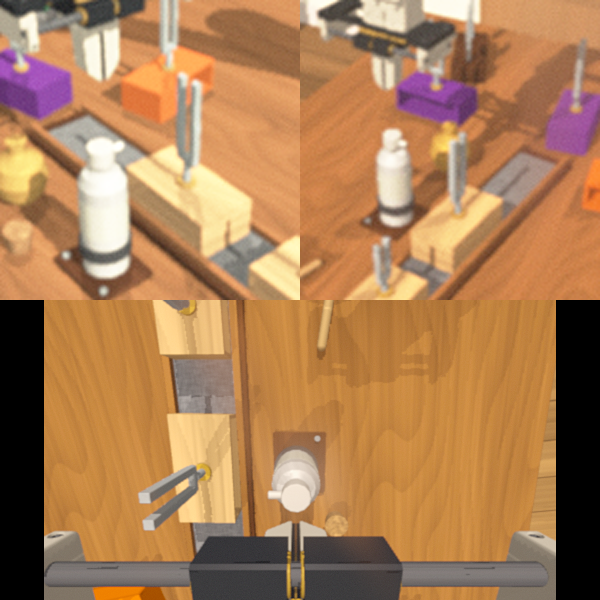

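The box is still in place, the cap is up again, the bystanders have not moved and the hand is clear.

```bash
python3 -c "
from cell import *
print(hand_in())"
```

```text
the job is handed in; nothing more can be done
None
```

The job is handed in (no verdict was returned): I slid the tall-fork box to within about 1.5 mm of the nozzle line, with wrist force readings of about 3 N, then held the cap fully down for about a second and let it spring up; the bystanders looked unmoved in the last pictures.

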